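# Open the mould press and take the stack apart for drying

### The arm

A 7-joint arm with a two-finger parallel gripper is mounted at the origin on the work surface. World frame = base frame: x ahead of the robot, y to its left, z up, the work surface at z = 0. Lengths are in m, angles in rad, forces in N, time in s.
With the tool pointing down it reaches from about 0.425 to 0.825 m from the base axis. Payload 3.6 kg.
Tool frame: the origin (TCP) lies where the fingers leave the gripper's body, on its centre line; the fingertips stand 73 mm ahead of it and the grasp point (between the pads) lies 54 mm ahead of it; z points along the fingers, y is the line along which they close (so a half turn about z gives the same grasp; the last joint's range is limited). The gripper opens to 85 mm and grips with 20 to 120 N. Pads are 22 mm wide; open, the fingers measure 114 mm over their backs; the gripper's body (76 mm by 85 mm) begins 54 mm behind the grasp point. The pads swing forward as they close: fully open they stand 13 mm farther back than shut.
Start: joints at [-1.25, 0.615, -0.013, 1.423, 0.008, 1.103, -0.04], TCP at [0.221, 0.611, 0.304] pointing down, gripper open.
Joint ranges: [-3.12, 3.12], [-0.3, 2.06], [-1.34, 1.32], [0.26, 2.42], [-1.36, 4.5], [0.01, 1.98], [-2.84, 2.84]. Speed limits (rad/s): [2.79, 2.79, 3.14, 3.14, 3.14, 3.14, 3.14].

### API

Orientations are given as a unit quaternion [x, y, z, w].
In Python, from station import arm, snapshot, camera_info, ticket gives the robot as it stands. Calls block until the motion is done:
- arm.movep(position, orientation): joint-space move of the TCP to a pose.
- arm.line_to(position, velocity=0.15, ori=None): straight line of the TCP; ori=None keeps the orientation; velocity is the mean speed in m/s.
- arm.move_j(angles): joint-space move.
- arm.move_gripper(opening, effort=None): opening from 0.0 (shut) to 1.0 (fully open); effort is the grip in N (None keeps the last); returns when the fingers have stopped.
- arm.pause(seconds).
- arm.ik(position, orientation): joint angles nearest the present ones, or None.
- snapshot(name): name is "side" or "top" or "wrist"; returns the picture (480x640x3 uint8, blue, green, red); there is no depth.
- camera_info(name): a dict with "fx", "fy", "cx", "cy" (pixels), "dist_coeffs" ([k1, k2, p1, p2, k3] as OpenCV has them; the pictures are not rectified), "R" (3x3) and "t" (3): a world point X has camera coordinates R X + t; the wrist camera has in their place "T_tool_cam" (4x4, takes a point from camera to tool coordinates, whose origin is the TCP and whose axes are the flange's). Camera axes: x right, y down, z forward; pixel columns grow to the right and rows downward; lengths in m; the calibration is good to about 2 mm. A picture is of the moment at which its call begins: read the wrist's pose just before it. camera_info takes no time and is no camera call.
A pose or a line that the arm cannot do raises arm.MotionError and nothing moves.
- ticket.finish_job(): hands the job in; it is judged then, once.
Readings, each from a call of its own:
- arm.read_time(): time.
- arm.read_joint_positions(): joint angles.
- arm.read_dq(): joint speeds.
- arm.read_effort(): joint torques, N m.
- arm.read_tool_pos(): TCP position.
- arm.read_eef_rot(): TCP orientation.
- arm.read_ft_force(): force on the tool from outside, world axes, zero at the start.
- arm.read_wrist_torque(): the same for the moment, N m.
- arm.read_opening(): opening from 0.0 (shut) to 1.0 (fully open).
- arm.read_finger_force(): force on a finger pad.
Only numpy, scipy, OpenCV 4.12 (cv2) and the standard library are available. Lean on these libraries where they do the work, as an engineer would, in place of code of your own. Each camera call takes 0.05 s, during which the arm holds its last target. There are 200 camera calls.

### The job

Swing the lid of the green mould press up and over past vertical so that it stays open. Then take the stack apart from the top, one piece at a time: first set the white plaster cap in the middle of the white tile, next the terracotta ring in the middle of the cork bat, and last the blue base mould in the middle of the blue bat. Keep each piece upright and set it down rather than let it fall, leave the lid open, and leave the glaze jar and the yellow scraper where they are.

Things in the scene. Friction and masses are not known exactly. Their poses are not given: they have to be found in the camera images.
- press: green clamshell mould press, fixed. Bed 200 x 130 x 15 mm; origin: centre of its underside; x points from the lever side to the hinge side, z up. The stack stands on the bed within 10 mm of the origin. Two dark hinge posts 16 mm wide at x = +90, y = +-50 mm reach 112 mm up; else the bed is clear. Lid hinge axis: along y at x = +90, z = 102 mm
- lid (a joint): angle of the 250 g aluminium frame lid, rad: 0 closed, level over the stack; 1.57 vertical; 2.2 stop. It swings freely and falls shut below vertical, open past it. Frame 84 mm wide; its middle bar passes 2 mm over the stack. Lever: black ball, 26 mm across, past the frame's free end; its centre at angle a, in the press frame: x = 90 - 190 cos a, y = 0, z = 102 + 190 sin a (mm)
- cap_mould: white plaster cap, upright disc 40 mm across, 26 mm high, with a small dark pour mark on top; on top of the stack. Origin: centre of its underside; z up. About 50 g
- clay_ring: cast terracotta ring, 54 mm outside, 26 mm hole, 24 mm high; middle of the stack. Origin: centre of its underside; z up. About 60 g
- base_mould: blue-tinted plaster base mould, disc 66 mm across, 26 mm high; bottom of the stack, loose on the press bed. Origin: centre of its underside; z up. About 120 g. The three pieces only rest on one another
- white_bat: white glazed square tile, 90 x 90 mm, 12 mm thick, fixed to the bench, top face free and flat. Origin: centre of its underside (its top is 12 mm above); z up
- cork_bat: round cork bat, 92 mm across, 12 mm thick, fixed to the bench, top face free and flat. Origin: centre of its underside (its top is 12 mm above); z up
- blue_bat: blue square plastic bat, 90 x 90 mm, 12 mm thick, fixed to the bench, top face free and flat. Origin: centre of its underside (its top is 12 mm above); z up
- glaze_jar: bystander: white glaze jar, 56 mm across, 85 mm high. Origin: centre of its underside. Loose
- scraper: bystander: yellow plastic scraper lying flat, 85 x 50 x 12 mm. Origin: centre of its underside. Loose
Mind the look-alikes: they are no part of the job. Of the things shaped like the press, the green one is meant.

How it is judged:
On the way, in this order (a step that is already met when the one before it is completed fails the run):
1. the lid stands open past vertical (over 1.65 rad) (value of joint lid above 1.65 rad), for 0.2 s.
2. the white cap stands released on its bat, with the lid open (horizontal distance between cap_mould and white_bat below 0.014 m and z of cap_mould in the frame of white_bat between 0.009 and 0.016 m and angle between cap_mould's own z axis and vertical below 0.1 rad and linear speed of cap_mould below 0.03 m/s and contact force between the fingers and cap_mould below 0.2 N and value of joint lid above 1.65 rad), for 0.2 s.
3. the clay ring stands released on its bat, with the lid open (horizontal distance between clay_ring and cork_bat below 0.014 m and z of clay_ring in the frame of cork_bat between 0.009 and 0.016 m and angle between clay_ring's own z axis and vertical below 0.1 rad and linear speed of clay_ring below 0.03 m/s and contact force between the fingers and clay_ring below 0.2 N and value of joint lid above 1.65 rad), for 0.2 s.
4. the blue base stands released on its bat, with the lid open (horizontal distance between base_mould and blue_bat below 0.014 m and z of base_mould in the frame of blue_bat between 0.009 and 0.016 m and angle between base_mould's own z axis and vertical below 0.1 rad and linear speed of base_mould below 0.03 m/s and contact force between the fingers and base_mould below 0.2 N and value of joint lid above 1.65 rad), for 0.2 s.
At the end, for the whole second after the job is handed in: The lid stays open (over 1.65 rad); the white cap stands on the white tile, the terracotta ring on the cork bat and the blue base on the blue bat, each within 14 mm of the bat's centre, flat on it, upright, released and at rest (all of step 4 and horizontal distance between cap_mould and white_bat below 0.014 m and z of cap_mould in the frame of white_bat between 0.009 and 0.016 m and angle between each of cap_mould, clay_ring's own z axis and vertical below 0.1 rad and linear speed of each of cap_mould, clay_ring below 0.03 m/s and contact force between the fingers and cap_mould below 0.2 N and horizontal distance between clay_ring and cork_bat below 0.014 m and z of clay_ring in the frame of cork_bat between 0.009 and 0.016 m and contact force between the fingers and clay_ring below 0.2 N); the robot touches nothing.
It fails at once if a piece of the stack is tipped over (more than 0.6 rad) (angle between any of cap_mould, clay_ring, base_mould's own z axis and vertical above 0.6 rad).
It fails at once if a piece is let fall (over 0.6 m/s while no finger touches it: a fall of about 2 cm) ((contact force between the fingers and cap_mould below 0.001 N and linear speed of cap_mould above 0.6 m/s) or (contact force between the fingers and clay_ring below 0.001 N and linear speed of clay_ring above 0.6 m/s) or (contact force between the fingers and base_mould below 0.001 N and linear speed of base_mould above 0.6 m/s)).
It fails at once if the glaze jar is pushed away by more than 3 cm (distance of glaze_jar from where it was at the start of the episode above 0.03 m).
It fails at once if the yellow scraper is pushed away by more than 3 cm (distance of scraper from where it was at the start of the episode above 0.03 m).
It also fails if it takes over 120 s, if anything falls off the work surface, if the arm or the gripper's body presses on something with over 40 N, if the wrist force passes 120 N, or if a joint passes its speed limit or range.

## Working session

There is one attempt and no reset: what is moved stays moved. The work goes in short steps, each a Python script; the robot and the scene stay as the last script left them, time stands still between calls to the robot, and variables do not carry over. Pictures are saved under pics/ and viewed, at most 14 in all, crops included, and the job is handed in when it is done.

```bash
mkdir -p pics; ls; python3 - <<'E'
from station import arm, snapshot, camera_info
import cv2
for n in("top","side"):
    cv2.imwrite(f"pics/{n}0.png",snapshot(n)); c=camera_info(n); print(n,c)
print(camera_info("wrist")); print(arm.read_eef_rot(),arm.read_time())
E
```

```text
pics
top {'fx': 604.0402244047543, 'fy': 604.0402244047543, 'cx': 319.73772166194374, 'cy': 242.08544731336747, 'dist_coeffs': array([-0.12330914,  0.        ,  0.        ,  0.        ,  0.        ]), 'R': array([[-0.11137969, -0.99377606,  0.00192425],
       [-0.96977549,  0.10826637, -0.21866387],
       [ 0.21709459, -0.0262208 , -0.97579834]]), 't': array([0.05058432, 0.56866979, 1.21670642])}
side {'fx': 548.6763600801733, 'fy': 548.6763600801733, 'cx': 318.9582980077103, 'cy': 244.79108149290371, 'dist_coeffs': array([-0.08221241,  0.        ,  0.        ,  0.        ,  0.        ]), 'R': array([[-0.85615905, -0.51665034, -0.00800652],
       [-0.39704222,  0.66771076, -0.6296982 ],
       [ 0.33067983, -0.53594289, -0.77679861]]), 't': array([0.50492156, 0.28306547, 0.92397482])}
{'fx': 392.022012229733, 'fy': 392.022012229733, 'cx': 313.453136515899, 'cy': 236.2926562024964, 'dist_coeffs': array([0.00854276, 0.        , 0.        , 0.        , 0.        ]), 'T_tool_cam': array([[ 4.45389673e-04, -9.47044331e-01, -3.21102532e-01,
         8.37018094e-02],
       [ 9.99999756e-01,  2.48855810e-04,  6.53100051e-04,
        -3.16930952e-04],
       [-5.38606470e-04, -3.21102745e-01,  9.47044211e-01,
        -6.90521739e-02],
       [ 0.00000000e+00,  0.00000000e+00,  0.00000000e+00,
         1.00000000e+00]])}
[ 1.72492346e-01  9.85010183e-01 -1.13678015e-03 -1.95530075e-04] 0.1
```

View pics/top0.png

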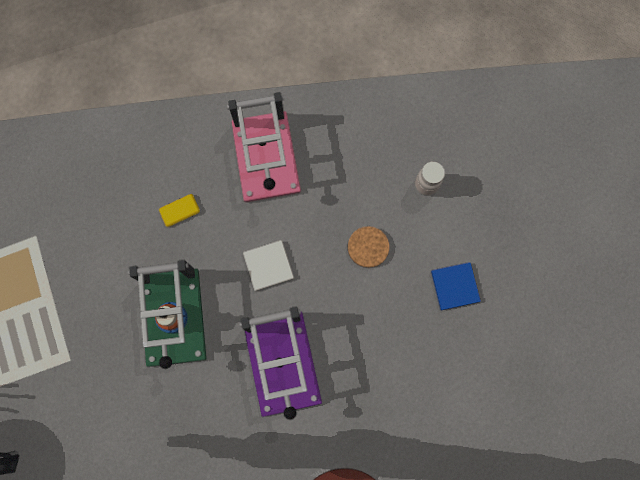

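View pics/side0.png

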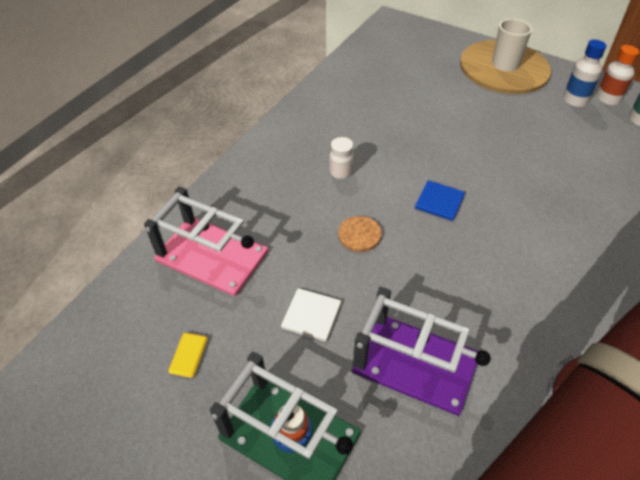

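Candidates shaped like the press (top view): pink (265,155), purple (283,365), green (172,317). The green one is meant, and it also holds the stack at (170,317). I'll measure everything in both views and confirm with a crop.

```bash
cat > h.py <<'E'
import cv2, numpy as np
from station import arm, snapshot, camera_info
def rays(cam,uv):
    c=camera_info(cam); K=np.array([[c['fx'],0,c['cx']],[0,c['fy'],c['cy']],[0,0,1]])
    n=cv2.undistortPoints(np.array(uv,float).reshape(-1,1,2),K,c['dist_coeffs']).reshape(-1,2)
    R=np.array(c['R']); t=np.array(c['t'])
    return -R.T@t, np.c_[n,np.ones(len(n))]@R
def plane(cam,uv,z):
    o,d=rays(cam,uv); return (o+d*((z-o[2])/d[:,2])[:,None])[:,:2]
def proj(cam,X):
    c=camera_info(cam); K=np.array([[c['fx'],0,c['cx']],[0,c['fy'],c['cy']],[0,0,1]])
    return cv2.projectPoints(np.array(X,float).reshape(-1,1,3),cv2.Rodrigues(np.array(c['R']))[0],np.array(c['t']),K,c['dist_coeffs'])[0].reshape(-1,2)
def mask(img,lo,hi,box=None):
    m=cv2.inRange(cv2.cvtColor(img,cv2.COLOR_BGR2HSV),np.array(lo),np.array(hi))
    if box:
        k=np.zeros_like(m); x0,y0,x1,y1=box; k[y0:y1,x0:x1]=255; m&=k
    return m
def big(m):
    c,_=cv2.findContours(m,cv2.RETR_EXTERNAL,cv2.CHAIN_APPROX_NONE); return max(c,key=cv2.contourArea).reshape(-1,2)
def rect(cam,pts,z):
    return cv2.minAreaRect((plane(cam,pts,z)*1000).astype(np.float32))
E
python3 - <<'E'
from h import *
I={n:cv2.imread(f"pics/{n}0.png") for n in("top","side")}
B={"top":dict(w=(235,230,305,300),c=(335,215,400,275),b=(420,250,490,320),g=(120,255,212,380)),
   "side":dict(w=(275,280,345,345),c=(330,208,390,258),b=(405,170,475,230),g=(200,350,370,480))}
H=dict(w=([0,0,120],[180,60,255]),c=([3,80,60],[22,255,255]),b=([105,120,40],[125,255,255]),g=([65,80,20],[90,255,255]))
for n in I:
    for k in "wcbg":
        m=mask(I[n],*H[k],B[n][k])
        pts=big(m) if k!="g" else np.argwhere(m)[:,::-1]
        print(n,k,rect(n,pts,.015 if k=="g" else .012))
    m=mask(I[n],[0,0,0],[180,255,45],(150,345,180,375) if n=="top" else (330,432,360,460))
    p=big(m); print("ball",p.mean(0),cv2.minEnclosingCircle(p), plane(n,[cv2.minEnclosingCircle(p)[0]],.102))
a=cv2.resize(I["top"][250:380,115:230],None,fx=4,fy=4,interpolation=2); b=cv2.resize(I["side"][345:480,195:375],None,fx=3.,fy=3.,interpolation=2)[:400]
h=520; f=np.zeros((h,800,3),np.uint8); f[:,:460]=a; b=cv2.resize(b,(340,255)); f[:255,460:]=b
cv2.imwrite("pics/crop1.png",f)
E
```

```text
top w ((545.0542602539062, 104.98609924316406), (91.67289733886719, 89.79452514648438), 11.961761474609375)
top c ((560.7268676757812, -119.05867004394531), (88.46894073486328, 92.47738647460938), 83.01807403564453)
top b ((452.1181335449219, -298.1095886230469), (89.1897964477539, 90.5671157836914), 5.555191516876221)
top g ((452.69183349609375, 320.06195068359375), (129.64219665527344, 198.520751953125), 89.98393249511719)
ball [165.24242424 361.81818182] ((165.2127685546875, 361.7021179199219), 6.346973896026611) [[0.35385359 0.32073378]]
side w ((550.2908935546875, 102.25250244140625), (136.8047332763672, 143.0013885498047), 30.837644577026367)
side c ((559.6012573242188, -117.17750549316406), (92.04000854492188, 97.14277648925781), 30.735532760620117)
side b ((452.2379150390625, -295.7462463378906), (89.28692626953125, 97.33253479003906), 5.456406593322754)
side g ((451.8508605957031, 322.7005615234375), (197.7877960205078, 129.28036499023438), 1.1181381940841675)
ball [344.43478261 445.06521739] ((344.1049499511719, 445.46295166015625), 9.014652252197266) [[0.35298031 0.31988964]]
```

View pics/crop1.png

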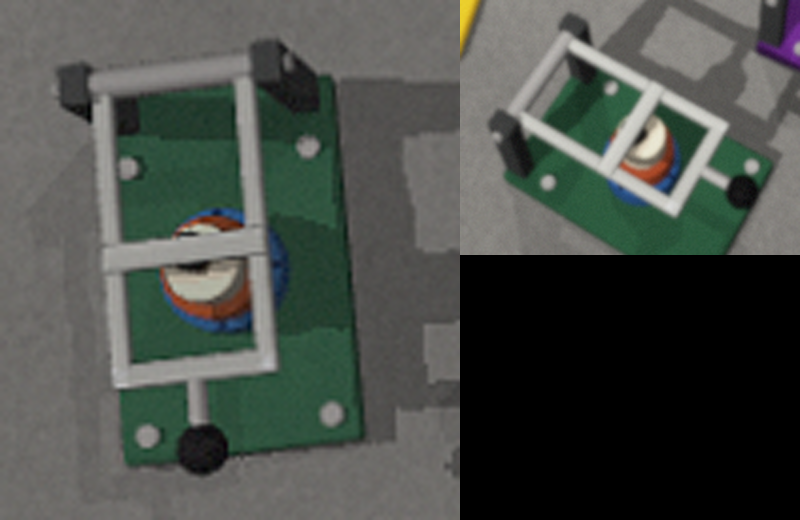

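The crop confirms it: the green press has its hinge posts at the top (far side), the stack of white, terracotta and blue under the middle bar, and the lever ball at bottom (200,448), toward the robot. Press centre is about (0.4525, 0.321) with yaw about 1°. Next I grip the ball and swing the lid.

```bash
cat >> h.py <<'E'
Q=[0,1,0,0]
PX,PY=.4525,.3205
E
python3 - <<'E'
from h import *
bx,by=.3533,.3203
def P(a): return np.array([bx+.19-.19*np.cos(a),by,.102+.19*np.sin(a)+.052])
arm.movep([bx,by,.25],Q); arm.move_gripper(.75)
arm.line_to(P(0),.1); print(arm.read_tool_pos(),arm.read_ft_force())
arm.move_gripper(0,20); print(arm.read_opening(),arm.read_finger_force(),arm.read_ft_force())
for a in np.arange(.15,2.11,.15):
    arm.line_to(P(a),.12); print(round(a,2),np.round(arm.read_ft_force(),1),round(arm.read_opening(),3))
cv2.imwrite("pics/side1.png",snapshot("side")); print(arm.read_time())
E
```

```text
[0.35359669 0.32053581 0.15447512] [-0.49794385  0.50787353 -0.14384538]
0.2840577459933935 19.513667821884155 [-0.79911516  0.04782159  2.95218454]
0.15 [ 0.6  1.7 -2.1] 0.286
0.3 [-0.6  2.6 -1.6] 0.283
0.45 [-0.6  4.4 -2.1] 0.29
0.6 [-1.4  6.4 -1.6] 0.283
0.75 [-1.6  5.6 -1.2] 0.285
0.9 [-1.6  5.3 -0.1] 0.287
1.05 [-2.5  5.5  0.6] 0.284
1.2 [-2.2  5.7  2. ] 0.293
1.35 [-1.6  6.7  1. ] 0.286
1.5 [-0.6  7.9  3. ] 0.284
1.65 [0.1 7.9 3.3] 0.287
1.8 [0.5 7.7 4. ] 0.289
1.95 [1.1 9.2 4. ] 0.288
2.1 [2.  8.8 3.3] 0.283
8.6417
```

View pics/side1.png

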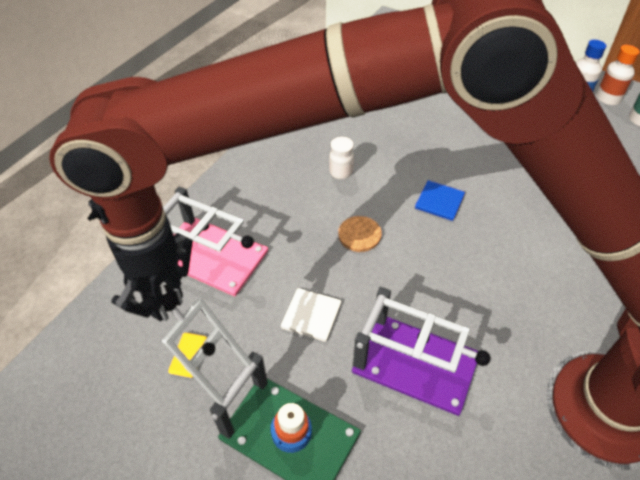

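The lid is past vertical, held at the ball, and the stack (290,425) is exposed. I'll release, back off and measure the stack from above.

```bash
python3 - <<'E'
from h import *
arm.move_gripper(.6); p=arm.read_tool_pos(); arm.line_to([p[0],p[1],p[2]+.1],.15)
arm.movep([.55,-.05,.36],Q); arm.move_gripper(1)
for n in ("top","side"): cv2.imwrite(f"pics/{n}2.png",snapshot(n))
I=cv2.imread("pics/top2.png"); box=(120,255,212,380)
J=cv2.imread("pics/side2.png"); bs=(255,390,330,460)
for n,im,b in(("top",I,box),("side",J,bs)):
    for nm,lo,hi,z in(("cap",[0,0,130],[40,90,255],.091),("ring",[3,90,50],[20,255,255],.065),("base",[100,110,40],[125,255,255],.041)):
        c=big(mask(im,lo,hi,b)); print(n,nm,np.round(rect(n,c,z)[0],1),np.round(rect(n,c,z)[1],1), len(c))
f=np.hstack([cv2.resize(I[230:390,110:230],(450,600)),cv2.resize(J[330:480,200:340],(350,375))[np.r_[0:375,[374]*225]]])
cv2.imwrite("pics/crop2.png",f); print(arm.read_time(),arm.read_ft_force())
E
```

```text
top cap [448.5 318.7] [39.3 36.7] 53
top ring [446.5 315.8] [53.  51.5] 110
top base [447.7 312.6] [58.  64.7] 121
side cap [446.1 320.8] [38.4 46.1] 79
side ring [443.8 325.1] [50.2 46. ] 122
side base [442.5 330.4] [64.5 50.3] 142
11.7917 [-1.019284    1.07209522 -0.62492179]
```

View pics/crop2.png

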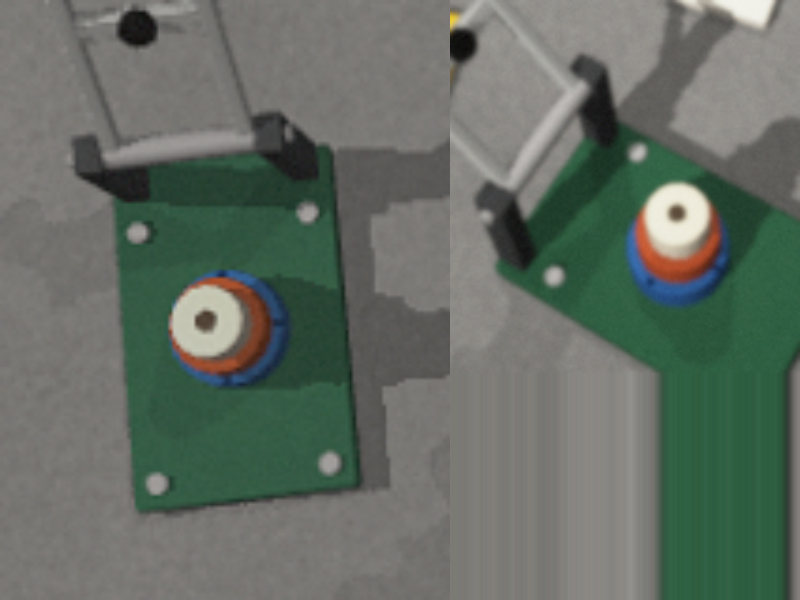

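The lid stays open and the stack stands at about (0.4475, 0.319). Cap first.

```bash
cat >> h.py <<'E'
def pick(x,y,bot,off,eff=30):
    arm.move_gripper(1); arm.movep([x,y,.30],Q); arm.line_to([x,y,bot+off+.03],.15); arm.line_to([x,y,bot+off],.05)
    print("at",arm.read_tool_pos(),arm.read_ft_force())
    arm.move_gripper(0,eff); print("grip",arm.read_opening()*85,arm.read_finger_force(),arm.read_ft_force())
    arm.line_to([x,y,bot+off+.03],.05); arm.line_to([x,y,.30],.15); print("lift",arm.read_opening()*85,arm.read_finger_force(),arm.read_ft_force())
def place(x,y,off):
    z=.012+off
    arm.movep([x,y,.30],Q); arm.line_to([x,y,z+.03],.15); arm.line_to([x,y,z+.001],.04)
    arm.pause(.2); print("before",arm.read_tool_pos(),arm.read_ft_force()); arm.line_to([x,y,z],.01); print("down",arm.read_ft_force())
    arm.move_gripper(1); arm.pause(.2); arm.line_to([x,y,z+.05],.05); arm.line_to([x,y,.30],.15)
    print("t",arm.read_time())
E
python3 - <<'E'
from h import *
pick(.4475,.319,.065,.073)
cv2.imwrite("pics/side3.png",snapshot("side"))
E
```

```text
at [0.44756063 0.31911233 0.13793663] [ 0.58278806 -0.21609068  0.22462336]
grip 38.844327825885166 30.256168842315674 [-1.1547798  -0.47652482  2.31714638]
lift 39.10763028003848 30.21954596042633 [-0.10564676  0.08482147 -0.8575373 ]
```

View pics/side3.png

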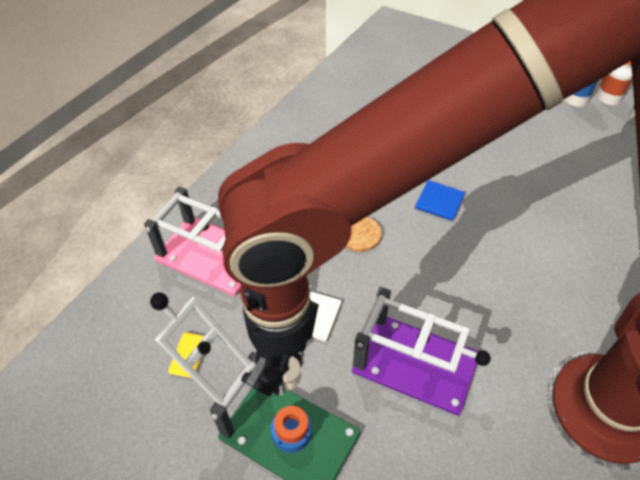

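The cap is in the gripper (290,375), the ring and base are undisturbed (290,430), and the lid is open. Placing the cap on the tile.

```bash
python3 - <<'E'
from h import *
place(.546,.1045,.073)
arm.movep([.5,-.1,.36],Q)
for n in ("top","side"): cv2.imwrite(f"pics/{n}4.png",snapshot(n))
I=cv2.imread("pics/top4.png"); J=cv2.imread("pics/side4.png")
for n,im,b in(("top",I,(120,255,212,380)),("side",J,(255,390,330,460))):
    for nm,lo,hi,z in(("ring",[3,90,50],[20,255,255],.065),("base",[100,110,40],[125,255,255],.041)):
        c=big(mask(im,lo,hi,b)); print(n,nm,np.round(rect(n,c,z)[0],1),np.round(rect(n,c,z)[1],1))
f=np.zeros((560,800,3),np.uint8); f[:,:400]=cv2.resize(I[220:388,180:300],(400,560)); f[:400,400:]=cv2.resize(J[270:370,260:360],(400,400))
cv2.imwrite("pics/crop4.png",f)
E
```

```text
before [0.54610922 0.10449857 0.08607948] [ 0.59576681  0.57065318 -1.29247005]
down [-1.09095452 -0.53847554  2.35060662]
t 24.325
top ring [448. 318.] [54.8 52.4]
top base [447.7 312.7] [57.6 64.7]
side ring [447.4 319.9] [50.5 58.4]
side base [442.2 331.5] [64.9 51. ]
```

View pics/crop4.png

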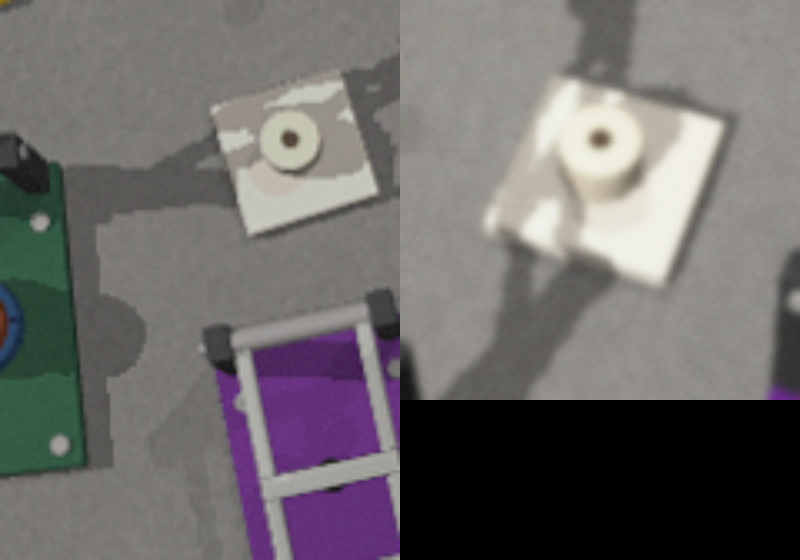

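The cap stands upright in the middle of the tile (dark mark at top-view pixel about (267,261)). Now the ring.

```bash
python3 - <<'E'
from h import *
print("cap",plane("top",[(267,261.4)],.038),plane("side",[(260+200/4,270+138/4)],.038))
pick(.4478,.319,.041,.071)
cv2.imwrite("pics/side5.png",snapshot("side"))
E
```

```text
cap [[0.54663335 0.10365452]] [[0.54654369 0.10327414]]
at [0.44781738 0.31910275 0.11192503] [ 0.11595171 -0.21649397 -0.65002126]
grip 52.64495179606737 31.614488773047924 [-0.39629067 -0.32946274  3.967414  ]
lift 52.41680891255171 31.476104836910963 [ 0.84973793 -0.38967364 -0.94321667]
```

View pics/side5.png

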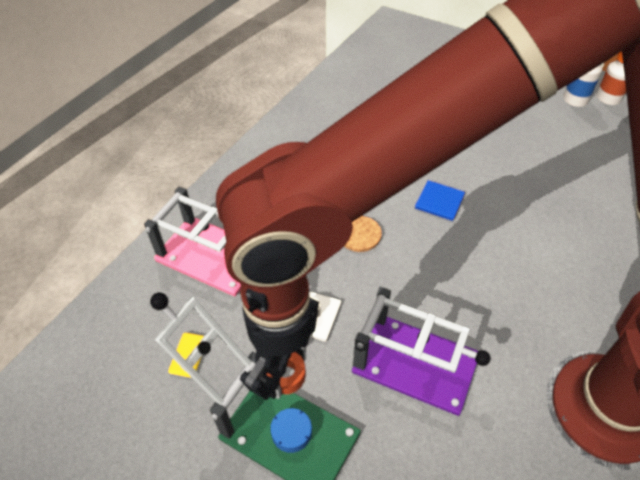

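The ring is held (290,375), the base remains on the bed (291,430), and the cap is within 2 mm of the tile centre. Placing the ring on the cork.

```bash
python3 - <<'E'
from h import *
place(.5603,-.1183,.071)
arm.movep([.45,-.3,.36],Q)
for n in ("top","side"): cv2.imwrite(f"pics/{n}6.png",snapshot(n))
I=cv2.imread("pics/top6.png"); J=cv2.imread("pics/side6.png")
for n,im,b in(("top",I,(120,255,212,380)),("side",J,(255,390,330,460))):
    c=big(mask(im,[100,110,40],[125,255,255],b)); print(n,np.round(rect(n,c,.041)[0],1),np.round(rect(n,c,.041)[1],1))
f=np.zeros((400,800,3),np.uint8); f[:,:400]=cv2.resize(I[197:297,320:420],(400,400)); f[:,400:]=cv2.resize(J[180:280,310:410],(400,400))
cv2.imwrite("pics/crop6.png",f)
E
```

```text
before [ 0.56038855 -0.11831176  0.08394592] [-0.0031049  -0.68155043  0.56299146]
down [-0.52675867  0.70997821  3.72909697]
t 38.8833
top [449.3 317.5] [69.  63.6]
side [447.1 321.5] [65.4 71.1]
```

View pics/crop6.png

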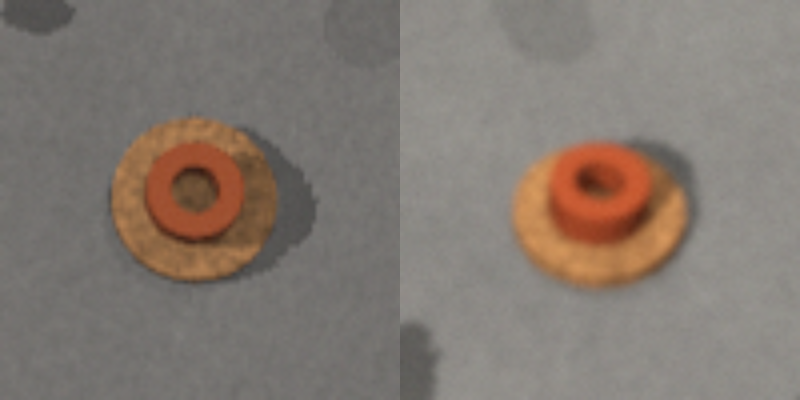

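The ring stands upright, centred on the cork (its top at top-view pixel about (369,244)). Last, the base: pick it, then place it if the grip holds.

```bash
python3 - <<'E'
from h import *
print("ring",plane("top",[(320+195/4,197+191/4)],.036))
pick(.448,.3193,.015,.070,40)
assert 60<arm.read_opening()*85<70
place(.4522,-.297,.070)
arm.movep([.5,.05,.36],Q)
for n in ("top","side"): cv2.imwrite(f"pics/{n}7.png",snapshot(n))
f=np.zeros((400,800,3),np.uint8); J=cv2.imread("pics/side7.png"); I=cv2.imread("pics/top7.png")
f[:,:400]=cv2.resize(I[235:335,405:505],(400,400)); f[:,400:]=cv2.resize(J[145:245,390:490],(400,400))
cv2.imwrite("pics/crop7.png",f)
E
```

```text
ring [[ 0.55910997 -0.11841832]]
at [0.44800655 0.31943021 0.08494569] [-0.26088575  0.34316607  0.54033273]
grip 64.1906024126218 44.634520411491394 [ 0.24497842 -0.52423134  4.7943214 ]
lift 64.45294871120365 44.48925018310547 [ 0.1951524  -0.45218079 -1.74925644]
before [ 0.4522921  -0.29705108  0.08294259] [-0.0522073   0.37651919 -1.13240649]
down [-1.16630014  1.16798193  5.92468282]
t 54.7917
```

View pics/crop7.png

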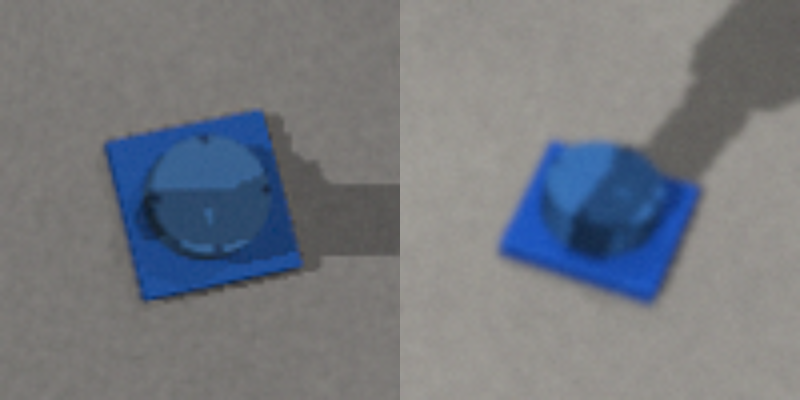

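View pics/top7.png

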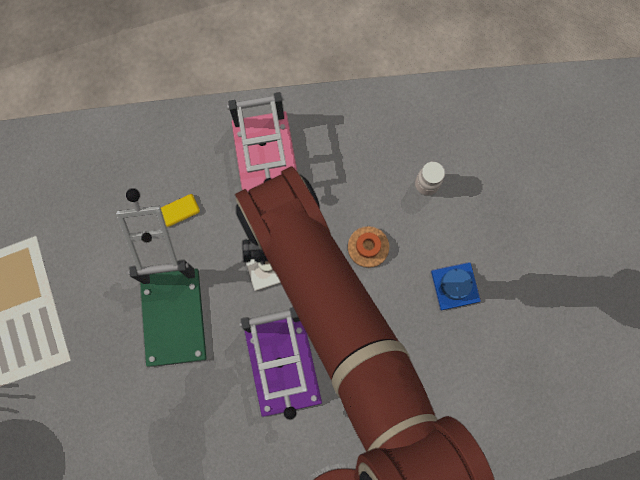

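The base is upright and centred on the blue bat (457,284), the ring is on the cork (369,246), and the lid is open (ball at (133,195)). The jar (430,175) and scraper (180,210) have not moved, and the arm is clear, so I'm handing in.

```bash
python3 - <<'E'
from h import *
from station import ticket
print("base",plane("top",[(405+210/4,235+195/4)],.038))
print(ticket.finish_job())
E
```

```text
base [[ 0.45257891 -0.29691456]]
the job is handed in; nothing more can be done
None
```

I handed the job in: the green press's lid is open past vertical, and the cap, ring and base stand on the white tile, cork bat and blue bat, each within about 2 mm of centre by my camera measurements; the hand-in call returned no verdict.

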